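# Find the blind hole of a spacer on a pin gauge and hold it hole-up for the adhesive

## Task

Two square aluminium spacers lie on the bench; each has one deep blind hole in one end and only a shallow recess of the same width in the other, so the ends look alike. Take the spacer that lies nearer to the pin gauge (leave the other where it is, and do not push the other things about), stand it upright over the gauge pin and lower it gently until it stops, to feel which end is the deep one. Then hold it with the deep hole facing straight up, still and about a hand's breadth above the bench, over the middle of the steel dish, ready for a drop of adhesive: the program finishes while the gripper is still holding it there.

Things in the scene. Friction and masses are not known exactly. Their poses are not given: they have to be found in the camera images.
- spacer_a: square aluminium spacer, 60 mm long, 32 x 32 across, about 0.13 kg, lying on a long side. Origin at its centre, x along its length. In the middle of each end a round opening 14 wide: one is the blind hole, 40 deep, the other a recess, 8 deep. x does not tell the deep end: it differs between the two spacers. 
- spacer_b: square aluminium spacer, 60 mm long, 32 x 32 across, about 0.13 kg, lying on a long side. Origin at its centre, x along its length. In the middle of each end a round opening 14 wide: one is the blind hole, 40 deep, the other a recess, 8 deep. x does not tell the deep end: it differs between the two spacers. One lies under 210 mm from the gauge, centre to centre, the other over 240.
- gauge: pin gauge fixed to the bench: round black steel foot, 80 mm across, 12 high, on it a bright round seat 26 in diameter with its top 14 above the bench, and in the middle an upright steel pin. Origin on the bench under the pin, z up. The deep hole takes the whole pin: the spacer then stops on the seat, its centre 44 above the bench.
- pin_tip (a point): top of the gauge pin, on its axis, 42 mm above the bench. The pin is 10 in diameter, its last 4 tapered to 5. When the shallow recess is below, the pin stops the spacer with its centre 64 above the bench.
- dish: shallow round steel dish, 84 mm across, 12 high, fixed to the bench. Origin on the bench under its middle.
- tape_roll: blue roll of tape, 68 mm across, 17 high, lying flat. Bystander.
- eraser: small blue and white eraser, 42 x 21 x 13 mm. Bystander.
- wood_block: drilled hardwood block, 75 x 45 x 22 mm. Bystander.
Things that resemble listed ones, but are neither listed nor needed, are in the scene too. What is shaped like the spacer_a but red is not meant.

How it is judged:
On the way:
1. a spacer stands upright over the gauge pin, lowered until it has stopped on it (((contact force between spacer_a and gauge above 1 N and angle between the x axis of spacer_a and the z axis of gauge, either way round below 0.17 rad and horizontal distance between spacer_a and pin_tip below 0.006 m and height (world z) of spacer_a below 0.068 m) or (contact force between spacer_b and gauge above 1 N and angle between the x axis of spacer_b and the z axis of gauge, either way round below 0.17 rad and horizontal distance between spacer_b and pin_tip below 0.006 m and height (world z) of spacer_b below 0.068 m))), for 0.1 s.
At the end, for the whole second after the job is handed in: The spacer that lay nearer the gauge is held still in the fingers, deep hole up within 10 degrees (z of the solid part c0 points to it), its centre within 30 mm of the middle of the dish from above and 65 to 250 mm above the bench; the other spacer is within 20 mm of its start (((angle between spacer_a_c0's own z axis and vertical below 0.17 rad and horizontal distance between spacer_a and dish below 0.03 m and height (world z) of spacer_a between 0.065 and 0.25 m and contact force between the fingers and spacer_a above 2 N and contact force between spacer_a and dish below 0.1 N and linear speed of spacer_a below 0.03 m/s and angular speed of spacer_a below 0.2 rad/s and distance of spacer_b from where it was at the start of the episode below 0.02 m and horizontal distance between spacer_b and gauge above 0.225 m) or (angle between spacer_b_c0's own z axis and vertical below 0.17 rad and horizontal distance between spacer_b and dish below 0.03 m and height (world z) of spacer_b between 0.065 and 0.25 m and contact force between the fingers and spacer_b above 2 N and contact force between spacer_b and dish below 0.1 N and linear speed of spacer_b below 0.03 m/s and angular speed of spacer_b below 0.2 rad/s and distance of spacer_a from where it was at the start of the episode below 0.02 m and horizontal distance between spacer_a and gauge above 0.225 m))); the arm keeps its last pose, push and grip.
It fails at once if the tape roll is pushed more than 30 mm (distance of tape_roll from where it was at the start of the episode above 0.03 m).
It fails at once if the eraser is pushed more than 30 mm (distance of eraser from where it was at the start of the episode above 0.03 m).
It fails at once if the wood block is pushed more than 30 mm (distance of wood_block from where it was at the start of the episode above 0.03 m).
It fails at once if a spacer is rammed onto the gauge (over 40 N) (contact force between any of spacer_a, spacer_b and gauge above 40 N).
It also fails if it takes over 67 s, if anything falls off the work surface, if the arm or the gripper's body presses on something with over 40 N, if the wrist force passes 120 N, or if a joint passes its speed limit or range.

## Robot

A 6-joint arm with a two-finger parallel gripper is mounted at the origin on a cart in front of the work surface, level with it; the furniture and walls round the work are solid. World frame = base frame: x ahead of the robot, y to its left, z up, the work surface at z = 0. Lengths are in m, angles in rad, forces in N, time in s.
With the tool pointing down it reaches from about 0.375 to 0.9 m from the base axis. Payload 3.1 kg.
Tool frame: the origin (TCP) lies where the fingers leave the gripper's body, on its centre line; the fingertips stand 70 mm ahead of it and the grasp point (between the pads) lies 51 mm ahead of it; z points along the fingers, y is the line along which they close (so a half turn about z gives the same grasp; the last joint's range is limited). The gripper opens to 87 mm and grips with 3 to 60 N. Pads are 19 mm wide; open, the fingers measure 117 mm over their backs; the gripper's body (75 mm by 190 mm) begins 51 mm behind the grasp point.
Start: joints at [-1.367, 0.527, 1.433, -0, 1.181, -0.178], TCP at [0.233, -0.58, 0.292] pointing down, gripper open.
Joint ranges: [-3.08, 3.08], [-0.75, 2.2], [0.22, 2.44], [-1.43, 4.57], [0, 2.65], [-2.85, 2.85]. Speed limits (rad/s): [2.79, 2.79, 3.14, 3.14, 3.14, 3.14].

## Interface

Orientations are given as a 3x3 rotation matrix whose columns are the frame's x, y, z axes.
In Python, from plant import env gives the robot as it stands. The module is installed in compiled form; this text tells all that it offers.
- The arm moves only by the shell command python3 -m creep 'ROWS' [FORCE]. ROWS is JSON, a list that holds one entry, the list of rows, each a list of 7 numbers: the shift along the tool's x, y, z in cm, then the turn, a rotation vector about the tool's x, y, z in degrees, then the opening in per cent of the stroke, from 0 (shut) to 100 (fully open). A call has 1 to 8 rows; each row shifts and turns the commanded pose from where the row before left it, along the tool's axes as they then stand; what a row does not reach is not made up. A row lasts 1/8 s, in which the tool goes at most 62.5 mm and 10.7 degrees, less where a joint would pass 70% of its speed; a pose out of reach is approached as far as the arm can. A call with a gripper value outside its range is refused whole. The fingers move at their own pace and stop on an object; FORCE is the grip in N (left out, the last holds). Time passes only in rows, so rows that do not move let the fingers close. It gives the time, the measured TCP pose, the force, the opening and the grip force at its end, in the units of the state.
- env.read_state(): the state, without advancing time (a new reading comes with each control period).
- env.get_image(name): name is "scene" or "side" or "wrist"; returns (picture, depth): 420x560x3 uint8, blue, green, red; 420x560 float32, m along the optical axis (not along the pixel's ray), 0 where there is no reading.
- env.camera_info(name): a dict with "fx", "fy", "cx", "cy" (pixels), "dist" ([k1, k2, p1, p2, k3] as OpenCV has them; the pictures are not rectified), "rvec" (rotation vector, rad) and "tvec" (3), from world to camera coordinates, as OpenCV has them; the wrist camera has in their place "tool_from_camera" (4x4, takes a point from camera to tool coordinates, whose origin is the TCP and whose axes are the flange's). Camera axes: x right, y down, z forward; pixel columns grow to the right and rows downward; lengths in m; the calibration is good to about 2 mm. A picture is of the moment at which its call begins: read the wrist's pose just before it. camera_info takes no time and is no camera call.
- env.hand_in(): hands the job in; it is judged then, once.
Trained networks look in the newest picture that a camera, given by its name, has taken for a name from the list of things; names that differ only in an ending like _2 or _b are one class to them, and where a whole thing is asked for, a point or a joint stands for the part that bears it (a point fixed in the world has none). Each returns a list of dicts, best first, with "conf" (0 to 1); they miss things now and then, are a little off and sometimes report something else, mostly with a low value. They report only what shows in the picture. A call takes as long as a camera call. They do not tell look-alikes from the thing itself.
- env.recognise(camera, name): "point" ([x, y, z] in m, in world coordinates, good to about 4 mm: the middle of the surface that is visible of it).
The state is a dict: "time_s": time; "joints": joint angles; "qd": joint speeds; "joint_efforts": joint torques, N m; "ee_pos": TCP position; "eef_rot": TCP orientation; "ft_force": force on the tool from outside, world axes, zero at the start; "wrist_torque": the same for the moment, N m; "grip_width": opening from 0.0 (shut) to 1.0 (fully open); "grip_force": force on a finger pad.
Only numpy, scipy, OpenCV 4.12 (cv2) and the standard library are available. Lean on these libraries where they do the work, as an engineer would, in place of code of your own. Each camera call takes 0.05 s, during which the arm holds its last target. There are 200 camera calls.

## Working session

There is one attempt and no reset: what is moved stays moved. The work goes in short steps, Python scripts to look and compute and a shell command to move; the robot and the scene stay as the last step left them, time stands still between calls to the robot, and variables do not carry over. Pictures are saved under pics/ and viewed, at most 10 in all, crops included, and the job is handed in when it is done.

```bash
mkdir -p pics
cat > h.py <<'E'
import numpy as np, cv2
from plant import env
def shot(n,f):
    s=env.read_state(); im,d=env.get_image(n); im=np.array(im); d=np.array(d); cv2.imwrite('pics/'+f+'.png',im); np.savez('pics/'+f+'.npz',d=d,R=s['eef_rot'],p=s['ee_pos']); return im,d
def w2c(n,R=None,p=None):
    ci=env.camera_info(n)
    if n=='wrist':
        T=np.eye(4);T[:3,:3]=R;T[:3,3]=p
        return T@np.array(ci['tool_from_camera'])
    T=np.eye(4);T[:3,:3]=cv2.Rodrigues(np.array(ci['rvec'],float))[0];T[:3,3]=np.ravel(ci['tvec']); return np.linalg.inv(T)
def K(n):
    c=env.camera_info(n); return np.array([[c['fx'],0,c['cx']],[0,c['fy'],c['cy']],[0,0,1.]]),np.array(c['dist'],float)
def pts(n,uv,f,z=None):
    "world points of pixels: from depth, or on plane z"
    q=np.load('pics/'+f+'.npz'); T=w2c(n,q['R'],q['p']); k,di=K(n); uv=np.array(uv,float).reshape(-1,2)
    r=cv2.undistortPoints(uv.reshape(-1,1,2),k,di).reshape(-1,2); r=np.c_[r,np.ones(len(r))]
    if z is None:
        P=r*q['d'][uv[:,1].astype(int),uv[:,0].astype(int)][:,None]; return P@T[:3,:3].T+T[:3,3]
    w=r@T[:3,:3].T; return T[:3,3]+w*((z-T[2,3])/w[:,2])[:,None]
E
python3 - <<'E'
from h import *
np.set_printoptions(precision=4,suppress=True)
shot('scene','s0')
for n in ['spacer_a','gauge','pin_tip','dish','tape_roll','eraser','wood_block']:
    for r in env.recognise('scene',n): print(n,r['conf'],np.array(r['point']))
shot('side','d0')
for n in ['spacer_a','gauge','pin_tip','dish']:
    for r in env.recognise('side',n): print(n,r['conf'],np.array(r['point']))
s=env.read_state();print(s['ee_pos'],s['eef_rot'],s['time_s'])
print(env.camera_info('wrist')['tool_from_camera'])
E
```

```text
spacer_a 0.98 [0.5165 0.3796 0.0293]
spacer_a 0.94 [0.5682 0.4816 0.0311]
spacer_a 0.9 [0.4677 0.2469 0.0307]
spacer_a 0.9 [0.6278 0.0449 0.0289]
spacer_a 0.61 [0.7254 0.0488 0.0261]
spacer_a 0.59 [0.3632 0.3499 0.0328]
gauge 0.96 [0.462  0.0974 0.0148]
gauge 0.41 [0.5639 0.4817 0.0337]
pin_tip 0.76 [0.4604 0.0978 0.0139]
dish 0.88 [0.6645 0.1428 0.006 ]
tape_roll 0.8 [0.6638 0.3417 0.0197]
eraser 0.65 [0.4269 0.4584 0.0093]
wood_block 0.72 [0.4912 0.579  0.0202]
spacer_a 0.94 [0.3706 0.3561 0.0277]
spacer_a 0.91 [0.47   0.2504 0.0238]
spacer_a 0.89 [0.7288 0.0551 0.0222]
spacer_a 0.8 [0.5207 0.3861 0.0246]
spacer_a 0.78 [0.5676 0.4926 0.0284]
spacer_a 0.62 [0.6283 0.0537 0.0287]
gauge 0.95 [0.4642 0.1028 0.0124]
pin_tip 0.74 [0.4603 0.1026 0.0126]
pin_tip 0.59 [0.6631 0.1434 0.0061]
dish 0.72 [0.6586 0.1384 0.0038]
dish 0.39 [0.5695 0.4902 0.0278]
[ 0.2329 -0.58    0.2923] [[ 0.928   0.3726  0.    ]
 [ 0.3726 -0.928  -0.    ]
 [ 0.      0.0001 -1.    ]] 0.65
[[ 0.0007 -0.9679 -0.2512  0.0677]
 [ 1.      0.0003  0.0016 -0.0001]
 [-0.0015 -0.2512  0.9679 -0.0926]
 [ 0.      0.      0.      1.    ]]
```

View pics/s0.png

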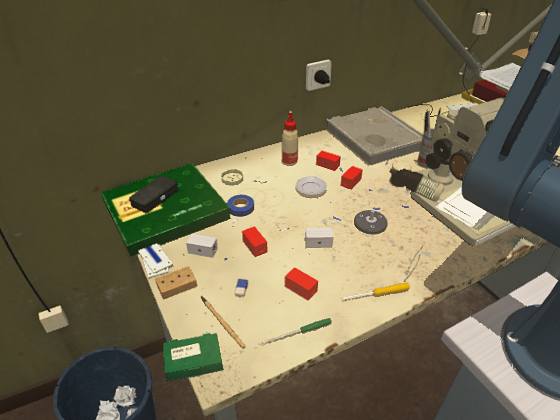

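The grey candidates are (319,238) and (202,246). The red look-alikes are at (255,241), (301,283), (351,177) and (328,160). The gauge is at (371,221) and the dish at (311,187). I choose (319,238): it is grey and about 0.15 m from the gauge, against about 0.4 m for the other. I'll check it in a close crop.

Run:
```python
from h import *
np.set_printoptions(precision=4,suppress=True)
im=cv2.imread('pics/s0.png'); c=im[160:310,270:470]; cv2.imwrite('pics/c0.png',cv2.resize(c,None,fx=4,fy=4,interpolation=cv2.INTER_CUBIC)[:600])
# height map around: top-face points of spacer
vv,uu=np.mgrid[0:420,0:560]; P=pts('scene',np.c_[uu.ravel(),vv.ravel()],'s0')
m=(np.hypot(P[:,0]-.468,P[:,1]-.247)<.06)&(abs(P[:,2]-.032)<.005)
r=cv2.minAreaRect((P[m,:2]*1000).astype(np.float32)); print(m.sum(),r, P[m].mean(0)); print(cv2.boxPoints(r))
# coarse height map 5cm
for x in np.arange(.25,.9,.05):
    print('%.2f'%x,' '.join('%4d'%(1000*np.max(P[k,2])) if (k:=(abs(P[:,0]-x)<.025)&(abs(P[:,1]-y)<.025)&(P[:,2]<.5)&(P[:,2]>-.1)).sum()>3 else '   .' for y in np.arange(-.4,.6,.05)))
```

```text
299 ((471.25860595703125, 238.32701110839844), (60.442813873291016, 34.8665885925293), 63.50762939453125) [0.47   0.2395 0.0321]
[[442.1748 219.0557]
 [473.3802 203.5024]
 [500.3424 257.5984]
 [469.137  273.1516]]
0.25    .    .    .    3    5    4    3    5  499  436  353   19   19    4    5   14   13    4    4   28
0.30    .    .    .    5   29   32   32   30    5    8   11   17   18   12   12   15   16   11   11   30
0.35    .    .    .    .    .   32  260   33    3    9    8    3    3    4   33   34    4    4   13   30
0.40    .    .    .    .  274  274  278  129    3    3    4    4    4    4    4   35    4   14   11   12
0.45    .    .    .  277  274  274  278   98   87   15   42   14   35   35    5    4    4   16    4   23
0.50    .    .    .    .  219  228  200   97   98   14   15   14   34   35    3   35   36    3    3   26
0.55    .    .    .    .    .  216   96   57   90    6    4    5    3    5    5   35   34   35   34   12
0.60    .    .    .  161  166    3   56   55   34   36    4   15    4    5    4    4    4   34   35   13
0.65    .    .    .  162  160   42   42   39   36   40   14   12   15    4   20   21   38   38   38   39
0.70    .    .   40   43   39   39   40   42   36   37   14   15   14    5   20   23   39   39   39   64
0.75    3    4   42   43   39   37   38   42   34   36   58   71    5    4   16   10   39   65   68   68
0.80    3    4   43   43   40   37   38   42    5    5  133  162    4    4   16   18   39   67   67   68
0.85  377  386   42   42   39   39   37  200  195    5    3    4    6    4   14    5   38   39   40   41
```

View pics/c0.png

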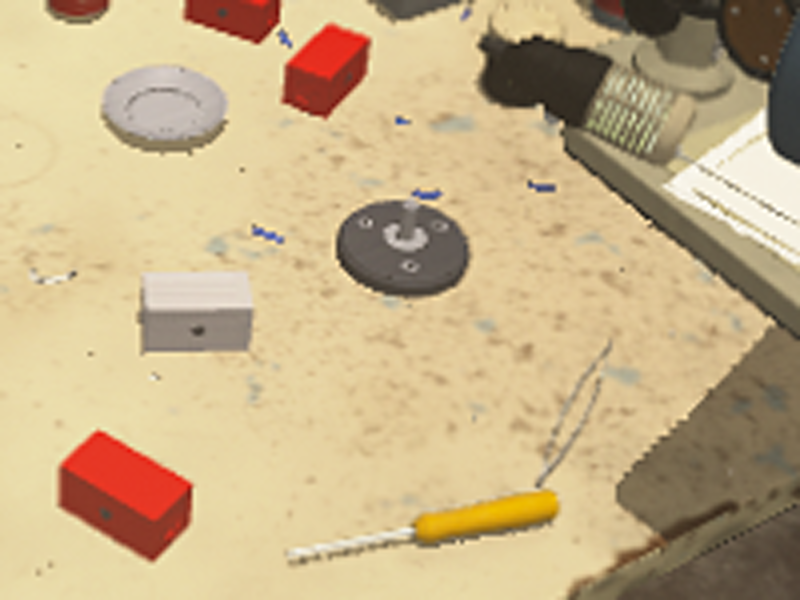

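View pics/d0.png

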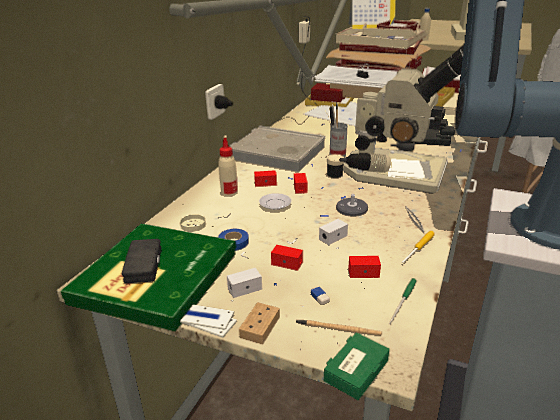

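The crop confirms a grey spacer with its top face at about (197,290) in the crop. The gauge with its pin is to its right at (405,240), and the tray and lamp lie to the right of the gauge. The side view shows the left side of the gauge free apart from low reds. So the tool should come in from the left (pointing −y). Next I check wrist feasibility for that.

```bash
cat >> h.py <<'E'
from scipy.spatial.transform import Rotation as Ro
_s0=np.array([-1.367,0.527,1.433,0,1.181,-0.178]); 
def chain(a,q): return Ro.from_euler('ZYZYZ',[a[0],a[1],q[0],q[1],q[2]]).as_matrix()
Rst=np.array([[.928,.3726,0],[.3726,-.928,0],[0,0,-1]])
R0=chain([_s0[0],_s0[1]+_s0[2]],_s0[3:]).T@Rst
def wristq(R,q1,s):
    M=Ro.from_euler('ZY',[q1,s]).as_matrix().T@R@R0.T; e=Ro.from_matrix(M).as_euler('ZYZ'); out=[]
    for t in ([e[0],e[1],e[2]],[e[0]+np.pi,-e[1],e[2]+np.pi]):
        t=np.array(t); t[0]=(t[0]+1.57)%(2*np.pi)-1.57; t[2]=(t[2]+np.pi)%(2*np.pi)-np.pi
        ok=-1.43<t[0]<4.57 and 0<=t[1]<2.65 and abs(t[2])<2.85; out.append((np.degrees(t).round(),ok))
    return out
def toolR(yaw,tilt,flip=0):
    "yaw: heading d deg; tilt: tool z elevation deg (-90 down); camera (+x) up unless flip"
    d=np.array([np.cos(np.radians(yaw)),np.sin(np.radians(yaw)),0]);u=np.array([0,0,1.]);t=np.radians(tilt)
    z=np.cos(t)*d+np.sin(t)*u; x=-np.sin(t)*d+np.cos(t)*u
    if flip: x=-x
    return np.c_[x,np.cross(z,x),z]
E
python3 - <<'E'
from h import *
print(R0.round(2))
for tag,y,t,f,q1s,ss in [('pick',-116.5,-105,0,(15,),(115,130)),('pick2',63.5,-105,0,(15,),(115,130)),]+[('up',y,-15,0,(10,35),(110,130)) for y in (-130,-116,-90,-60,-30,0,30,60,90)]+[('flip',y,15,1,(10,30),(100,)) for y in (-116,-90,-60,-30,0,30,60,90)]:
  for q1 in q1s:
    for s in ss:
      o=[tuple(a) for a,ok in wristq(toolR(y,t,f),np.radians(q1),np.radians(s)) if ok]
      print(tag,y,q1,s,[tuple(map(int,a)) for a in o])
E
```

```text
Traceback (most recent call last):
  File "h.py", line 24, in <module>
    R0=chain([_s0[0],_s0[1]+_s0[2]],_s0[3:]).T@Rst
       ~~~~~^^^^^^^^^^^^^^^^^^^^^^^^^^^^^^^^
  File "h.py", line 22, in chain
    def chain(a,q): return Ro.from_euler('ZYZYZ',[a[0],a[1],q[0],q[1],q[2]]).as_matrix()
                           ~~~~~~~~~~~~~^^^^^^^^^^^^^^^^^^^^^^^^^^^^^^^^^^^^
  File "scipy/spatial/transform/_rotation.pyx", line 1413, in scipy.spatial.transform._rotation.Rotation.from_euler
ValueError: Expected axis specification to be a non-empty string of upto 3 characters, got ZYZYZ
```

```bash
sed -i "s/^def chain.*/def chain(a,q): return Ro.from_euler('ZY',a).as_matrix()@Ro.from_euler('ZYZ',q).as_matrix()/" h.py
python3 - <<'E'
from h import *
print(R0.round(2))
for tag,y,t,f,q1s,ss in [('pick',-116.5,-105,0,(15,),(115,130)),('pick2',63.5,-105,0,(15,),(115,130)),]+[('up',y,-15,0,(10,35),(110,130)) for y in (-130,-116,-90,-60,-30,0,30,60,90)]+[('flip',y,15,1,(10,30),(100,)) for y in (-116,-90,-60,-30,0,30,60,90)]:
  for q1 in q1s:
    for s in ss:
      o=[tuple(a) for a,ok in wristq(toolR(y,t,f),np.radians(q1),np.radians(s)) if ok]
      print(tag,y,q1,s,[tuple(map(int,a)) for a in o])
E
```

```text
[[ 0. -1.  0.]
 [ 1.  0.  0.]
 [-0.  0.  1.]]
pick -116.5 15 115 [(14, 56, -145)]
pick -116.5 15 130 [(17, 41, -151)]
pick2 63.5 15 115 [(-12, 75, 45)]
pick2 63.5 15 130 [(-13, 61, 49)]
up -130 10 110 [(-51, 127, -139)]
up -130 10 130 [(-43, 114, -122)]
up -130 35 110 [(-24, 142, -113)]
up -130 35 130 [(-17, 123, -104)]
up -116 10 110 [(-61, 116, -148)]
up -116 10 130 [(-54, 106, -130)]
up -116 35 110 [(-41, 135, -130)]
up -116 35 130 [(-32, 119, -115)]
up -90 10 110 [(-72, 94, -158)]
up -90 10 130 [(-72, 88, -139)]
up -90 35 110 [(-61, 116, -149)]
up -90 35 130 [(-55, 105, -130)]
up -60 10 110 []
up -60 10 130 []
up -60 35 110 [(-74, 89, -159)]
up -60 35 130 [(-75, 84, -140)]
up -30 10 110 []
up -30 10 130 [(246, 43, -136)]
up -30 35 110 []
up -30 35 130 []
up 0 10 110 [(244, 11, -151)]
up 0 10 130 [(202, 26, -107)]
up 0 35 110 []
up 0 35 130 [(241, 39, -134)]
up 30 10 110 [(102, 20, -18)]
up 30 10 130 [(139, 30, -59)]
up 30 35 110 [(225, 7, -133)]
up 30 35 130 [(191, 25, -99)]
up 60 10 110 [(88, 48, -14)]
up 60 10 130 [(105, 50, -40)]
up 60 35 110 [(98, 24, -15)]
up 60 35 130 [(132, 33, -54)]
up 90 10 110 [(79, 76, -17)]
up 90 10 130 [(85, 73, -38)]
up 90 35 110 [(86, 52, -14)]
up 90 35 130 [(101, 54, -39)]
flip -116 10 100 [(259, 127, 1)]
flip -116 30 100 [(258, 146, -5)]
flip -90 10 100 [(257, 102, 7)]
flip -90 30 100 [(258, 121, 3)]
flip -60 10 100 [(251, 74, 15)]
flip -60 30 100 [(255, 93, 10)]
flip -30 10 100 [(238, 47, 30)]
flip -30 30 100 [(248, 64, 19)]
flip 0 10 100 [(202, 27, 68)]
flip 0 30 100 [(230, 39, 38)]
flip 30 10 100 [(141, 32, 130)]
flip 30 30 100 [(180, 25, 90)]
flip 60 10 100 [(116, 56, 156)]
flip 60 30 100 [(130, 39, 142)]
flip 90 10 100 []
flip 90 30 100 [(112, 65, 161)]
```

```bash
python3 -m creep '[[[0,0,-5,0,0,0,100],[0,0,-5,0,0,0,100],[0,0,-5,0,0,0,100],[0,0,-5,0,0,0,100],[4.7,-3.3,0,0,0,0,100],[4.7,-3.3,0,0,0,0,100],[4.7,-3.3,0,0,0,0,100],[4.7,-3.3,0,0,0,0,100]]]' && python3 -m creep '[[[4.7,-3.3,0,0,0,0,100],[4.7,-3.3,0,0,0,0,100],[4.7,-3.3,0,0,0,0,100],[4.7,-3.3,0,0,0,0,100],[4.7,-3.3,0,0,0,0,100],[4.7,-3.3,0,0,0,0,100],[0.9,-5.7,0,0,0,0,100],[0.9,-5.7,0,0,0,0,100]]]' && python3 -m creep '[[[0.9,-5.7,0,0,0,0,100],[0.9,-5.7,0,0,0,0,100],[0.9,-5.7,0,0,0,0,100],[0.9,-5.7,0,0,0,0,100],[0,0,5,0,0,-10.5,100],[0,0,5,0,0,-10.5,100],[0,0,4,0,0,-10.5,100],[0,0,4,0,0,-10.5,100]]]' && python3 -m creep '[[[0,0,0,0,0,-10.5,100],[0,0,0,0,0,-10.5,100],[0,0,0,0,0,-10.5,100],[0,0,0,0,0,-10.5,100],[0,0,0,0,0,-10.5,100],[0,0,0,0,0,-10.5,100],[0,0,0,0,0,-10.5,100],[0,0,0,0,0,-10.5,100]]]' && python3 -m creep '[[[0,0,0,0,0,-10.5,100],[0,0,0,0,0,-10.5,100],[0,0,0,0,0,-10.5,100],[0,0,0,0,0,-10.5,100],[0,0,0,0,0,-10.5,100],[0,0,0,0,0,-10.5,100],[0,0,0,0,0,-10.5,100],[0,0,0,0,0,-10.5,100]]]' && python3 -m creep '[[[0,0,0,0,0,-10.5,100],[0,0,0,0,0,0,100]]]'
```

```text
time_s: 1.65
ee_pos: [0.3588, -0.3857, 0.4924]
eef_rot: [[0.928, 0.372, 0.001], [0.372, -0.928, -0.0], [0.0, 0.001, -1.0]]
ft_force: [0.5, -1.5, -0.1]
grip_width: 0.999
grip_force: 0.0
time_s: 2.65
ee_pos: [0.5202, 0.0157, 0.4919]
eef_rot: [[0.928, 0.373, -0.0], [0.373, -0.928, 0.0], [-0.0, -0.0, -1.0]]
ft_force: [0.9, 0.2, 0.1]
grip_width: 1.001
grip_force: 0.0
time_s: 3.65
ee_pos: [0.4686, 0.239, 0.3112]
eef_rot: [[0.435, 0.901, 0.001], [0.901, -0.435, 0.0], [0.0, 0.0, -1.0]]
ft_force: [0.3, 0.1, 0.3]
grip_width: 1.001
grip_force: 0.0
time_s: 4.65
ee_pos: [0.4688, 0.2389, 0.3124]
eef_rot: [[-0.85, 0.527, 0.0], [0.527, 0.85, 0.0], [-0.0, 0.0, -1.0]]
ft_force: [-0.4, 0.1, -0.4]
grip_width: 0.999
grip_force: 0.0
time_s: 5.65
ee_pos: [0.4688, 0.2389, 0.3124]
eef_rot: [[-0.613, -0.79, 0.0], [-0.79, 0.613, 0.0], [-0.0, -0.0, -1.0]]
ft_force: [-0.9, 0.5, 1.1]
grip_width: 0.998
grip_force: 0.0
time_s: 5.9
ee_pos: [0.4688, 0.2389, 0.3124]
eef_rot: [[-0.466, -0.885, 0.0], [-0.885, 0.466, 0.0], [-0.0, -0.0, -1.0]]
ft_force: [0.4, 0.1, -0.7]
grip_width: 0.998
grip_force: 0.0
```

```bash
cat > m.py <<'E'
from h import *
np.set_printoptions(precision=4,suppress=True)
def topface(f,c,z0,z1,rad,cam='wrist'):
    vv,uu=np.mgrid[0:420,0:560]; P=pts(cam,np.c_[uu.ravel(),vv.ravel()],f)
    m=(np.hypot(P[:,0]-c[0],P[:,1]-c[1])<rad)&(P[:,2]>z0)&(P[:,2]<z1)
    q=P[m]; return q,(cv2.minAreaRect((q[:,:2]*1000).astype(np.float32)) if len(q)>4 else None)
E
python3 - <<'E'
from m import *
shot('wrist','w0'); q,r=topface('w0',(.471,.239),.027,.037,.06); print(len(q),r,np.median(q,0)); print(cv2.boxPoints(r))
g,_=topface('w0',(.462,.1),.006,.016,.06); print('foot',len(g),g[:,:2].min(0) if len(g) else 0,g[:,:2].max(0) if len(g) else 0)
for n in('pin_tip','gauge'):
    for t in env.recognise('wrist',n): print(n,t['conf'],np.array(t['point']))
print(np.degrees(env.read_state()['joints']))
E
```

```text
1471 ((471.3992919921875, 237.71615600585938), (60.348541259765625, 31.060855865478516), 62.627342224121094) [0.4709 0.2376 0.032 ]
[[443.7343 218.0609]
 [471.3174 203.7798]
 [499.0643 257.3715]
 [471.4811 271.6525]]
foot 4097 [0.4295 0.0515] [0.509 0.131]
pin_tip 0.67 [0.4639 0.0941 0.0118]
gauge 0.66 [0.4694 0.0932 0.0105]
[  14.8234   21.1716   94.8576    0.0032   63.9625 -137.4175]
```

View pics/w0.png

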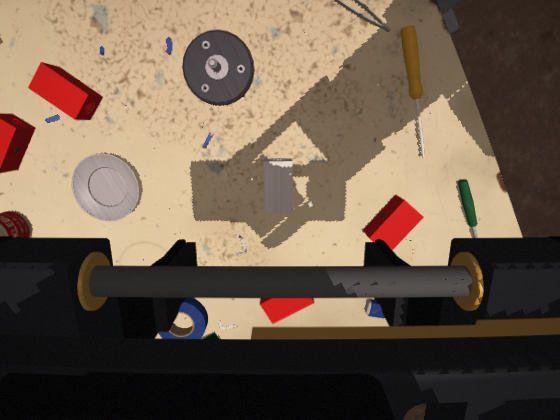

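The wrist view shows the spacer at (279,187), the gauge at (218,67) with foot radius 39.7 mm (as it should be), and the dish at (107,187). The spacer measures 60×31 mm with its top at 32 mm, which matches. Now I descend to it.

```bash
python3 -m creep '[[[1.2,-0.2,4.7,0,0,0,100],[1.1,-0.1,4.7,0,0,0,100],[0,0,4.8,0,0,0,100],[0,0,4.8,0,0,0,100],[0,0,0,0,-7.5,0,100],[0,0,0,0,-7.5,0,100],[0,0,0,0,0,0,100]]]' 20 && python3 -m creep '[[[0.65,0,2.37,0,0,0,100],[0.62,0,2.36,0,0,0,100],[0,0,0,0,0,0,100]]]'
```

```text
time_s: 6.92
ee_pos: [0.4653, 0.2289, 0.1306]
eef_rot: [[-0.461, -0.88, 0.112], [-0.857, 0.474, 0.2], [-0.23, -0.004, -0.973]]
ft_force: [0.2, -0.5, -0.5]
grip_width: 0.997
grip_force: 0.0
time_s: 7.3
ee_pos: [0.4685, 0.2366, 0.0869]
eef_rot: [[-0.465, -0.879, 0.104], [-0.861, 0.477, 0.179], [-0.207, -0.006, -0.978]]
ft_force: [-0.2, 0.8, -0.0]
grip_width: 1.001
grip_force: 0.0
```

Run:
```python
from h import *
print(np.degrees(env.read_state()['joints']).round(1), np.degrees([2.2,2.44,2.85]))
```

```text
[  10.4   41.2  110.6   24.6   22.2 -163.5] [126.05071493 139.80170201 163.29297161]
```

Run:
```python
from h import *
print(chain(np.radians([10.4,151.8]),np.radians([24.6,22.2,-163.5]))@R0)
for tag,y,ts,f,q1,ss in [('pick',-117,(0,5,8,10),0,12,(145,152))]+[('up',y,(-5,-8),0,q1,(120,140)) for y in (-130,-110,-90) for q1 in (15,35)]+[('flip',y,(0,5,8),1,20,(105,120,)) for y in (-140,-116,-90)]:
  for t in ts:
    for s in ss:
      tt=-90-t if tag=='pick' else t
      o=[tuple(map(int,a)) for a,ok in wristq(toolR(y,tt,f),np.radians(q1),np.radians(s)) if ok]
      print(tag,y,tt,q1,s,o)
```

```text
[[-0.46550413 -0.87885011  0.10460869]
 [-0.86052563  0.47706425  0.17866066]
 [-0.206921   -0.00685118 -0.97833399]]
pick -117 -90 12 145 [(0, 35, -141)]
pick -117 -90 12 152 [(0, 28, -141)]
pick -117 -95 12 145 [(7, 32, -147)]
pick -117 -95 12 152 [(9, 25, -149)]
pick -117 -98 12 145 [(12, 31, -151)]
pick -117 -98 12 152 [(16, 24, -155)]
pick -117 -100 12 145 [(16, 30, -154)]
pick -117 -100 12 152 [(20, 23, -159)]
up -130 -5 15 120 [(-50, 132, -132)]
up -130 -5 15 140 [(-40, 117, -114)]
up -130 -8 15 120 [(-47, 129, -130)]
up -130 -8 15 140 [(-39, 115, -114)]
up -130 -5 35 120 [(-25, 142, -111)]
up -130 -5 35 140 [(-18, 123, -101)]
up -130 -8 35 120 [(-23, 139, -110)]
up -130 -8 35 140 [(-17, 121, -101)]
up -110 -5 15 120 [(-66, 117, -143)]
up -110 -5 15 140 [(-59, 108, -123)]
up -110 -8 15 120 [(-63, 115, -141)]
up -110 -8 15 140 [(-57, 105, -123)]
up -110 -5 35 120 [(-50, 132, -132)]
up -110 -5 35 140 [(-40, 117, -114)]
up -110 -8 35 120 [(-47, 129, -130)]
up -110 -8 35 140 [(-39, 115, -114)]
up -90 -5 15 120 [(-78, 100, -148)]
up -90 -5 15 140 [(-75, 96, -129)]
up -90 -8 15 120 [(-75, 99, -148)]
up -90 -8 15 140 [(-73, 93, -128)]
up -90 -5 35 120 [(-66, 117, -143)]
up -90 -5 35 140 [(-59, 108, -123)]
up -90 -8 35 120 [(-63, 115, -141)]
up -90 -8 35 140 [(-57, 105, -123)]
flip -140 0 20 105 []
flip -140 0 20 120 [(-36, 144, 59)]
flip -140 5 20 105 []
flip -140 5 20 120 [(-41, 149, 55)]
flip -140 8 20 105 []
flip -140 8 20 120 [(-45, 151, 52)]
flip -116 0 20 105 [(-75, 134, 21)]
flip -116 0 20 120 [(-63, 129, 40)]
flip -116 5 20 105 [(-82, 136, 16)]
flip -116 5 20 120 [(-68, 132, 36)]
flip -116 8 20 105 []
flip -116 8 20 120 [(-71, 133, 34)]
flip -90 0 20 105 []
flip -90 0 20 120 [(-80, 107, 32)]
flip -90 5 20 105 []
flip -90 5 20 120 []
flip -90 8 20 105 []
flip -90 8 20 120 []
```

```bash
python3 -m creep '[[[0,0,0,0,4,0,100],[0.83,-0.11,0.56,0,0,0,100],[0.83,-0.11,0.56,0,0,0,100],[0,0,0,0,0,0,100]]]' 30
```

```text
time_s: 7.8
ee_pos: [0.4624, 0.2212, 0.0738]
eef_rot: [[-0.476, -0.877, 0.071], [-0.868, 0.481, 0.119], [-0.139, -0.005, -0.99]]
ft_force: [0.6, 0.7, 0.1]
grip_width: 0.999
grip_force: 0.0
```

Position is good. Close and lift.

```bash
python3 -m creep '[[[0,0,0,0,0,0,30],[0,0,0,0,0,0,30],[0,0,0,0,0,0,30],[0,0,0,0,0,0,30],[0,0,0,0,0,0,30],[0,0,0,0,0,0,30]]]' 30 && python3 -m creep '[[[0,0,-1,0,0,0,30],[0,0,-4,0,0,0,30],[0,0,-5,0,0,0,30],[0,0,-5,0,0,0,30],[0,0,0,0,0,0,30]]]'; python3 -c "
from h import *
print(np.degrees(env.read_state()['joints']).round(1))"
```

```text
time_s: 8.55
ee_pos: [0.4635, 0.2222, 0.0744]
eef_rot: [[-0.474, -0.877, 0.074], [-0.869, 0.48, 0.12], [-0.14, -0.007, -0.99]]
ft_force: [0.3, -0.2, -0.1]
grip_width: 0.402
grip_force: 0.0
time_s: 9.18
ee_pos: [0.4539, 0.2042, 0.2268]
eef_rot: [[-0.473, -0.877, 0.082], [-0.869, 0.48, 0.121], [-0.145, -0.014, -0.989]]
ft_force: [-0.0, 0.9, -1.1]
grip_width: 0.364
grip_force: 29.8
[   8.3   24.5  108.     9.2   42.1 -149.6]
```

```bash
python3 -m creep '[[[0,0,0,0,10,0,30],[0,0,0,0,10,0,30],[0,0,0,0,10,0,30],[0,0,0,0,10,0,30],[0,0,0,0,10,0,30],[0,0,0,0,10,0,30],[0,0,0,0,10,0,30],[0,0,0,0,10,0,30]]]' && python3 -m creep '[[[0,0,0,0,10,0,30],[0,0,0,0,0,0,30],[0,0,0,0,0,0,30]]]'
python3 - <<'E'
from m import *
print(np.degrees(env.read_state()['joints']).round(1))
shot('scene','s1'); shot('side','d1')
a=cv2.imread('pics/s1.png')[100:310,250:530];b=cv2.imread('pics/d1.png')[100:310,250:530]
cv2.imwrite('pics/c1.png',cv2.resize(np.vstack([a,b]),None,fx=1.42,fy=1.42)); 
for c in('scene','side'):
  for t in env.recognise(c,'spacer_a'): print(c,t['conf'],np.array(t['point']))
E
```

```text
time_s: 10.18
ee_pos: [0.4523, 0.2046, 0.2214]
eef_rot: [[-0.151, -0.878, -0.455], [-0.265, 0.479, -0.837], [0.952, -0.006, -0.305]]
ft_force: [-0.5, -1.6, -1.5]
grip_width: 0.365
grip_force: 29.8
time_s: 10.55
ee_pos: [0.4524, 0.2041, 0.2224]
eef_rot: [[-0.074, -0.877, -0.474], [-0.122, 0.48, -0.869], [0.99, -0.007, -0.142]]
ft_force: [0.2, -0.2, -0.4]
grip_width: 0.368
grip_force: 29.8
[  26.8   55.3   78.4  -40.2  119.4 -117.8]
scene 0.92 [0.5157 0.3768 0.0294]
scene 0.58 [0.3615 0.3475 0.0358]
scene 0.56 [0.5654 0.4824 0.0337]
scene 0.52 [0.413  0.1587 0.1955]
scene 0.49 [0.6147 0.037  0.0118]
side 0.68 [0.5248 0.385  0.0205]
side 0.65 [0.3706 0.3558 0.0259]
side 0.5 [0.6254 0.0533 0.0264]
```

View pics/c1.png

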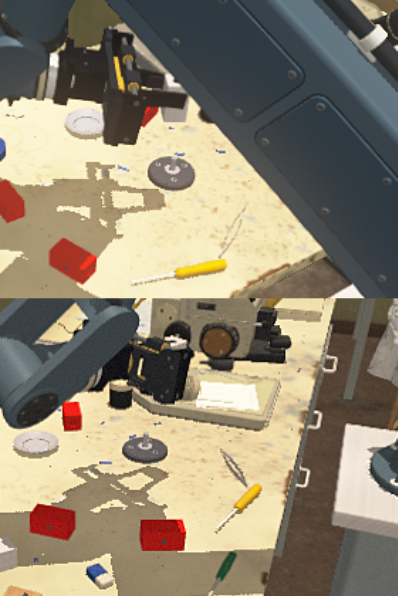

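The composite shows the spacer held between the fingers and the tool level, coming from the left of the gauge, with clear bench beneath. Now I refine the pin position and see what the wrist camera sees of the held spacer.

Run:
```python
from m import *
from scipy.optimize import least_squares
def circ(P): 
    o=least_squares(lambda c:np.hypot(P[:,0]-c[0],P[:,1]-c[1])-.04,[P[:,0].mean(),P[:,1].mean()],loss='soft_l1',f_scale=.001); return o.x,np.abs(o.fun).mean()
def hull(P): return P[cv2.convexHull((P[:,:2]*1e4).astype(np.float32),returnPoints=False).ravel()]
for f,cam in(('w0','wrist'),('s0','scene'),('d0','side'),('s1','scene'),('d1','side')):
    g,_=topface(f,(.469,.092),.009,.0165,.05,cam); p,_=topface(f,(.469,.095),.022,.05,.03,cam)
    print(f,len(g),circ(hull(g)),'z',np.median(g[:,2]),'pin',len(p),p.mean(0) if len(p) else '',p[:,2].max() if len(p) else '')
im,d=shot('wrist','w1'); q=np.load('pics/w1.npz'); vv,uu=np.mgrid[0:420,0:560]; P=pts('wrist',np.c_[uu.ravel(),vv.ravel()],'w1'); T=(P-q['p'])@q['R']
m=(abs(T[:,1])<.02)&(T[:,2]>.03)&(T[:,2]<.1)&(T[:,0]>-.05)&(T[:,0]<.05); print(m.sum()); 
if m.sum(): print(np.percentile(T[m],[2,25,50,75,98],axis=0), uu.ravel()[m].mean(),vv.ravel()[m].mean())
```

```text
w0 3952 (array([0.4695, 0.091 ]), np.float64(0.0008625123950088365)) z 0.0119575661942527 pin 111 [0.4692 0.0924 0.037 ] 0.04320146284184034
s0 501 (array([0.4693, 0.0921]), np.float64(0.0012967829581036424)) z 0.012669380379940587 pin 33 [0.4678 0.0918 0.0343] 0.042611869202221486
d0 357 (array([0.4671, 0.0946]), np.float64(0.001354499727118362)) z 0.012245372925681952 pin 31 [0.4663 0.0944 0.0323] 0.04260600505351575
s1 508 (array([0.4696, 0.092 ]), np.float64(0.0013602997061119796)) z 0.012722164661032542 pin 35 [0.4677 0.0918 0.0336] 0.0438492233309129
d1 349 (array([0.467 , 0.0931]), np.float64(0.001034306467835469)) z 0.012198600657008618 pin 32 [0.4664 0.094  0.0317] 0.0417961859732493
5645
[[-0.0239 -0.0176  0.0417]
 [-0.0127 -0.0083  0.044 ]
 [ 0.0121  0.0001  0.0472]
 [ 0.018   0.0086  0.053 ]
 [ 0.0215  0.0178  0.0718]] 280.0180690876882 268.11000885739594
```

```bash
cat >> m.py <<'E'
def held(f):
    "held upright spacer from wrist depth: centre in world, from near face and top end"
    q=np.load('pics/'+f+'.npz'); vv,uu=np.mgrid[0:420,0:560]; P=pts('wrist',np.c_[uu.ravel(),vv.ravel()],f); R,p=q['R'],q['p']; T=(P-p)@R
    m=(abs(T[:,1])<.014)&(T[:,2]>.03)&(T[:,2]<.1)&(T[:,0]>-.035)&(T[:,0]<.04); P=P[m]
    d=R[:,2]*[1,1,0]; d/=np.linalg.norm(d); e=np.cross([0,0,1],d); s=(P-p)@d; h=P[:,2]-p[2]; l=(P-p)@e
    top=np.percentile(h[s>np.median(s)],90); fc=h<top-.012
    A=np.c_[np.ones(fc.sum()),h[fc]]; k=np.linalg.lstsq(A,s[fc],rcond=None)[0]; res=s[fc]-A@k
    tp=abs(h-top)<.004; A2=np.c_[np.ones(tp.sum()),s[tp]]; k2=np.linalg.lstsq(A2,h[tp],rcond=None)[0]
    print('top',top,'face s0,slope deg',k[0],np.degrees(k[1]),res.std(),fc.sum(),'top slope deg',np.degrees(k2[1]),tp.sum(),'top s range',np.percentile(s[tp],[2,98]))
    hc=top-.03; sc=k[0]+k[1]*hc+.016; print('centre rel TCP: along d %.4f, up %.4f'%(sc,hc)); c=p+d*sc+np.array([0,0,hc]); print('world',c,'tcp',p); return c
E
python3 - <<'E'
from m import *
held('w1')
E
```

```text
top 0.011197374629725572 face s0,slope deg 0.04431816801534773 -0.17397220819779563 0.0005164103189629792 1736 top slope deg 1.65731839808384 2181 top s range [0.0436 0.0755]
centre rel TCP: along d 0.0604, up -0.0188
world [0.4237 0.1512 0.2052] tcp [0.4527 0.2041 0.224 ]
```

View pics/w1.png

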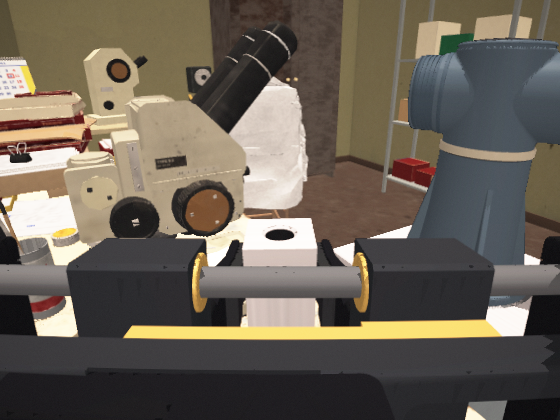

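The wrist view shows the spacer upright in the fingers, its top opening at (280,233). It is vertical within about 1°, and its centre agrees with the grasp bookkeeping. Move it over the pin.

```bash
python3 -m creep '[[[0.2,-3.4,1.5,0,0,0,30],[0.19,-3.37,1.5,0,0,0,30],[-3,0,0.43,0,0,0,30],[-3,0,0.43,0,0,0,30],[-3,0,0.43,0,0,0,30],[-2.9,0,0.43,0,0,0,30],[0,0,0,0,0,0,30],[0,0,0,0,0,0,30]]]'
python3 - <<'E'
from m import *
print(np.degrees(env.read_state()['joints']).round(1),env.read_state()['ft_force'])
shot('wrist','w2'); held('w2'); shot('scene','s2'); shot('side','d2')
a=cv2.imread('pics/s2.png')[180:270,310:430];b=cv2.imread('pics/d2.png')[150:240,290:410]
cv2.imwrite('pics/c2.png',cv2.resize(np.hstack([a,b]),None,fx=3.3,fy=3.3,interpolation=cv2.INTER_CUBIC))
E
```

```text
time_s: 11.8
ee_pos: [0.4983, 0.1446, 0.1041]
eef_rot: [[-0.075, -0.877, -0.474], [-0.119, 0.48, -0.869], [0.99, -0.009, -0.141]]
ft_force: [0.2, -0.2, -1.1]
grip_width: 0.367
grip_force: 29.8
[  20.7   66.    75.1  -43.8  111.2 -115.6] [ 0.249  -0.2452 -1.0724]
top 0.011373009006336272 face s0,slope deg 0.044118515280077424 -0.7765249086352297 0.000512821074725691 1738 top slope deg 1.6789040943021112 2158 top s range [0.0436 0.0754]
centre rel TCP: along d 0.0604, up -0.0186
world [0.4694 0.0916 0.0854] tcp [0.4983 0.1446 0.1041]
```

View pics/c2.png

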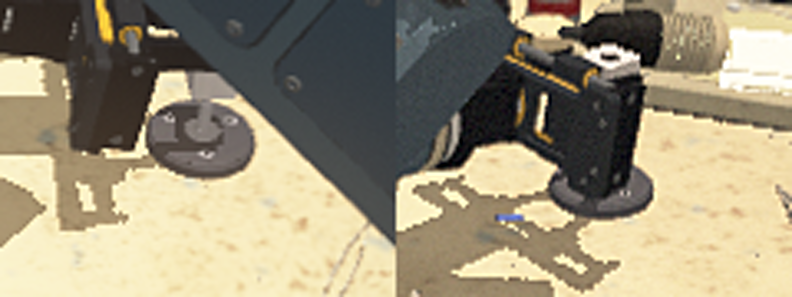

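The crop shows the spacer's lower end directly above the pin in both views. Lowering to just above the recess stop first.

```bash
python3 -m creep '[[[-0.25,0,0.036,0,0,0,30],[-0.25,0,0.036,0,0,0,30],[-0.25,0,0.036,0,0,0,30],[-0.25,0,0.036,0,0,0,30],[-0.25,0,0.036,0,0,0,30],[-0.25,0,0.036,0,0,0,30],[-0.25,0,0.036,0,0,0,30],[0,0,0,0,0,0,30]]]' && python3 -m creep '[[[-0.1,0,0.014,0,0,0,30],[-0.1,0,0.014,0,0,0,30],[0,0,0,0,0,0,30]]]'
```

```text
time_s: 12.95
ee_pos: [0.4979, 0.1443, 0.0849]
eef_rot: [[-0.073, -0.877, -0.475], [-0.119, 0.48, -0.869], [0.99, -0.007, -0.14]]
ft_force: [-0.2, -0.7, -0.7]
grip_width: 0.366
grip_force: 29.8
time_s: 13.32
ee_pos: [0.498, 0.1444, 0.0831]
eef_rot: [[-0.074, -0.877, -0.474], [-0.12, 0.48, -0.869], [0.99, -0.007, -0.14]]
ft_force: [-0.7, -0.4, -1.3]
grip_width: 0.366
grip_force: 29.8
```

```bash
python3 -m creep '[[[-0.1,0,0.014,0,0,0,30],[-0.1,0,0.014,0,0,0,30],[0,0,0,0,0,0,30]]]'
```

```text
time_s: 13.7
ee_pos: [0.498, 0.1444, 0.081]
eef_rot: [[-0.073, -0.877, -0.475], [-0.12, 0.48, -0.869], [0.99, -0.007, -0.14]]
ft_force: [-0.1, -0.3, -1.6]
grip_width: 0.365
grip_force: 29.8
```

```bash
python3 -m creep '[[[-0.1,0,0.014,0,0,0,30],[-0.1,0,0.014,0,0,0,30],[0,0,0,0,0,0,30]]]' && python3 -m creep '[[[-0.1,0,0.014,0,0,0,30],[-0.1,0,0.014,0,0,0,30],[0,0,0,0,0,0,30]]]'
```

```text
time_s: 14.08
ee_pos: [0.498, 0.1444, 0.079]
eef_rot: [[-0.073, -0.877, -0.475], [-0.12, 0.48, -0.869], [0.99, -0.007, -0.14]]
ft_force: [0.5, -0.1, -0.9]
grip_width: 0.361
grip_force: 29.8
time_s: 14.45
ee_pos: [0.4981, 0.1444, 0.077]
eef_rot: [[-0.073, -0.877, -0.474], [-0.12, 0.48, -0.869], [0.99, -0.007, -0.14]]
ft_force: [-0.5, 0.0, -0.4]
grip_width: 0.366
grip_force: 29.8
```

There is no force 5 mm below the recess stop, so the deep end is down. Continue gently to the seat.

```bash
python3 -m creep '[[[-0.15,0,0.021,0,0,0,30],[-0.15,0,0.021,0,0,0,30],[-0.15,0,0.021,0,0,0,30],[-0.15,0,0.021,0,0,0,30],[-0.15,0,0.021,0,0,0,30],[-0.15,0,0.021,0,0,0,30],[-0.1,0,0.014,0,0,0,30],[0,0,0,0,0,0,30]]]' && python3 -m creep '[[[-0.1,0,0.014,0,0,0,30],[-0.1,0,0.014,0,0,0,30],[0,0,0,0,0,0,30]]]'
```

```text
time_s: 15.45
ee_pos: [0.4981, 0.1444, 0.0669]
eef_rot: [[-0.073, -0.877, -0.474], [-0.12, 0.48, -0.869], [0.99, -0.007, -0.14]]
ft_force: [-0.0, -0.2, -0.6]
grip_width: 0.366
grip_force: 29.8
time_s: 15.82
ee_pos: [0.4981, 0.1443, 0.0649]
eef_rot: [[-0.073, -0.877, -0.474], [-0.12, 0.48, -0.869], [0.99, -0.007, -0.14]]
ft_force: [0.1, -0.6, -1.2]
grip_width: 0.36
grip_force: 29.8
```

```bash
python3 -m creep '[[[-0.07,0,0.01,0,0,0,30],[-0.07,0,0.01,0,0,0,30],[0,0,0,0,0,0,30]]]' && python3 -m creep '[[[-0.06,0,0.008,0,0,0,30],[0,0,0,0,0,0,30]]]'
```

```text
time_s: 16.2
ee_pos: [0.4982, 0.1443, 0.0635]
eef_rot: [[-0.073, -0.877, -0.474], [-0.119, 0.48, -0.869], [0.99, -0.007, -0.14]]
ft_force: [0.1, 0.9, -0.3]
grip_width: 0.367
grip_force: 29.8
time_s: 16.45
ee_pos: [0.4982, 0.1443, 0.0634]
eef_rot: [[-0.073, -0.877, -0.475], [-0.118, 0.48, -0.869], [0.99, -0.007, -0.139]]
ft_force: [-0.5, 0.5, 1.6]
grip_width: 0.364
grip_force: 29.8
```

```bash
python3 -m creep '[[[-0.06,0,0.008,0,0,0,30],[0,0,0,0,0,0,30],[0,0,0,0,0,0,30]]]'
```

```text
time_s: 16.82
ee_pos: [0.4981, 0.1444, 0.0633]
eef_rot: [[-0.073, -0.877, -0.475], [-0.118, 0.48, -0.869], [0.99, -0.008, -0.138]]
ft_force: [-0.0, 1.4, 6.2]
grip_width: 0.37
grip_force: 29.8
```

The spacer has stopped on the seat with its centre at about 45 mm and about 7 N, so the deep hole is facing down. It has to be turned end for end. A direct roll runs into the q4 limit, so I'll lay it down and regrasp it the other way round. First lift, pitch back down and yaw.

```bash
python3 -m creep '[[[2,0,-0.28,0,0,0,30],[4,0,-0.56,0,0,0,30],[5,0,-0.7,0,0,0,30],[5,0,-0.7,0,0,0,30],[0,0,0,0,-10.3,0,30],[0,0,0,0,-10.3,0,30],[0,0,0,0,-10.3,0,30],[0,0,0,0,-10.3,0,30]]]' && python3 -m creep '[[[0,0,0,0,-10.3,0,30],[0,0,0,0,-10.3,0,30],[0,0,0,0,-10.3,0,30],[0,0,0,0,-10.3,0,30],[0,0,0,0,0,10.4,30],[0,0,0,0,0,10.4,30],[0,0,0,0,0,10.4,30],[0,0,0,0,0,10.4,30]]]' && python3 -m creep '[[[0,0,0,0,0,10.4,30],[0,0,0,0,0,10.4,30],[0,0,0,0,0,10.4,30],[0,0,0,0,0,10.4,30],[0,0,0,0,0,10.4,30],[0,0,0,0,0,10.4,30],[0,0,0,0,0,10.4,30],[0,0,0,0,0,10.4,30]]]' && python3 -m creep '[[[0,0,0,0,0,10.4,30],[0,0,0,0,0,10.4,30],[0,0,0,0,0,10.4,30],[0,0,0,0,0,10.4,30],[0,0,0,0,0,10.4,30],[0,0,0,0,0,10.4,30],[0,0,0,0,0,10.4,30],[0,0,0,0,0,10.4,30]]]' && python3 -m creep '[[[0,0,0,0,0,10.4,30],[0,0,0,0,0,10.4,30],[0,0,0,0,0,0,30]]]';  python3 -c "
from m import *
print(np.degrees(env.read_state()['joints']).round(1))"
```

```text
time_s: 17.82
ee_pos: [0.4973, 0.1452, 0.2247]
eef_rot: [[-0.371, -0.878, -0.304], [-0.667, 0.479, -0.57], [0.646, -0.009, -0.763]]
ft_force: [0.0, -0.4, -0.6]
grip_width: 0.362
grip_force: 29.8
time_s: 18.82
ee_pos: [0.4966, 0.1445, 0.2245]
eef_rot: [[-0.943, -0.332, 0.011], [-0.332, 0.943, 0.004], [-0.012, -0.0, -1.0]]
ft_force: [0.2, 0.2, -0.7]
grip_width: 0.361
grip_force: 29.8
time_s: 19.82
ee_pos: [0.4966, 0.1446, 0.2244]
eef_rot: [[-0.441, 0.897, 0.011], [0.897, 0.441, 0.004], [-0.002, 0.011, -1.0]]
ft_force: [-0.0, -0.4, -1.2]
grip_width: 0.364
grip_force: 29.8
time_s: 20.82
ee_pos: [0.4966, 0.1446, 0.2245]
eef_rot: [[0.839, 0.545, 0.011], [0.545, -0.839, 0.004], [0.011, 0.003, -1.0]]
ft_force: [-0.2, 0.0, -1.4]
grip_width: 0.359
grip_force: 29.8
time_s: 21.2
ee_pos: [0.4967, 0.1446, 0.2244]
eef_rot: [[0.976, 0.219, 0.011], [0.219, -0.976, 0.004], [0.011, -0.001, -1.0]]
ft_force: [-0.6, 0.2, -1.2]
grip_width: 0.366
grip_force: 29.8
[  3.8  27.4 101.7   0.2  50.2  81. ]
```

```bash
python3 -m creep '[[[0.1,-4.8,3,0,0,0,30],[0.1,-4.8,3,0,0,0,30],[0,0,3,0,0,0,30],[0,0,3,0,-4.4,0,30],[0,0,0,0,-4.3,0,30],[0.17,0,1.2,0,0,0,30],[0.1,0,0.7,0,0,0,30],[0,0,0,0,0,0,30]]]' && python3 -m creep '[[[0.05,0,0.3,0,0,0,30],[0.03,0,0.2,0,0,0,30],[0,0,0,0,0,0,30]]]';  python3 -c "
from m import *
print(np.degrees(env.read_state()['joints']).round(1))"
```

```text
time_s: 22.2
ee_pos: [0.4785, 0.239, 0.0844]
eef_rot: [[0.966, 0.217, -0.139], [0.215, -0.976, -0.029], [-0.142, -0.001, -0.99]]
ft_force: [0.5, -0.3, -2.2]
grip_width: 0.372
grip_force: 29.8
time_s: 22.58
ee_pos: [0.4794, 0.2393, 0.0798]
eef_rot: [[0.967, 0.217, -0.138], [0.215, -0.976, -0.029], [-0.141, -0.001, -0.99]]
ft_force: [0.1, 0.1, -0.5]
grip_width: 0.364
grip_force: 29.8
[14.4 44.4 98.4  0.5 45.2 91.5]
```

```bash
python3 -m creep '[[[0.02,0,0.15,0,0,0,30],[0.02,0,0.13,0,0,0,30],[0,0,0,0,0,0,30]]]'; python3 -m creep '[[[0,0,0,0,0,0,100],[0,0,0,0,0,0,100],[0,0,0,0,0,0,100],[0,0,0,0,0,0,100],[0,0,-3,0,0,0,100],[0,0,-5,0,0,0,100],[0,0,-5,0,0,0,100],[0,0,-5,0,0,0,100]]]'
python3 - <<'E'
from m import *
shot('wrist','w3'); q,r=topface('w3',(.46,.235),.026,.038,.06); print(len(q),r,np.median(q,0))
print(env.recognise('wrist','dish'),np.degrees(env.read_state()['joints']).round(1))
E
```

```text
time_s: 22.95
ee_pos: [0.4794, 0.2393, 0.0768]
eef_rot: [[0.966, 0.217, -0.138], [0.215, -0.976, -0.029], [-0.141, -0.001, -0.99]]
ft_force: [-0.2, -0.4, -1.0]
grip_width: 0.369
grip_force: 29.8
time_s: 23.95
ee_pos: [0.5042, 0.2445, 0.2568]
eef_rot: [[0.966, 0.217, -0.138], [0.215, -0.976, -0.029], [-0.141, -0.001, -0.99]]
ft_force: [1.4, 0.1, 0.4]
grip_width: 0.993
grip_force: 0.0
1859 ((460.17449951171875, 235.18460083007812), (60.74419403076172, 31.230491638183594), 13.414621353149414) [0.4623 0.2353 0.0322]
[{'point': [0.6505, 0.1389, 0.007], 'conf': 0.68}] [14.3 30.  88.7  0.4 68.6 91.6]
```

The spacer lies at (0.460, 0.235), axis 13.4°, size and height as they should be. Before regrasping, I fit the arm model from the logged poses to choose a feasible heading over the dish.

```bash
cat > kin.py <<'E'
from m import *
from scipy.optimize import least_squares
J=np.radians([[-78.32,30.19,82.1,0,67.67,-10.2],[14.82,21.17,94.86,0,63.96,-137.42],[10.4,41.2,110.6,24.6,22.2,-163.5],[8.3,24.5,108,9.2,42.1,-149.6],[26.8,55.3,78.4,-40.2,119.4,-117.8],[20.7,66,75.1,-43.8,111.2,-115.6],[3.8,27.4,101.7,.2,50.2,81],[14.4,44.4,98.4,.5,45.2,91.5],[14.3,30,88.7,.4,68.6,91.6]])
X=np.array([[.233,-.58,.292],[.4688,.2389,.3124],[.4685,.2366,.0869],[.4539,.2042,.2268],[.4527,.2041,.224],[.4983,.1446,.1041],[.4967,.1446,.2244],[.4794,.2393,.0798],[.5042,.2445,.2568]])
E=lambda a,v: Ro.from_euler(a,v).as_matrix()
def fk(q,k):
    h,a1,a2,b2,a3,b3,lat,L,l5=k
    p=E('Z',q[0])@(np.array([a1,lat,h])+E('Y',q[1])@(np.array([b2,0,a2])+E('Y',q[2])@(np.array([b3,0,a3])+E('ZY',[q[3],q[4]])@np.array([l5,0,L]))))
    return p,chain([q[0],q[1]+q[2]],q[3:])@R0
o=least_squares(lambda k:np.ravel([fk(q,k)[0]-x for q,x in zip(J,X)]),[.2,0,.4,0,.4,0,.1,.25,0]); kk=o.x
lo=np.array([-3.08,-.75,.22,-1.43,0,-2.85]);hi=np.array([3.08,2.2,2.44,4.57,2.65,2.85])
def ik(p,R,q0):
    f=lambda q:np.r_[(fk(q,kk)[0]-p)*10,(Ro.from_matrix(fk(q,kk)[1].T@R)).as_rotvec()]
    s=least_squares(f,np.clip(q0,lo+.01,hi-.01),bounds=(lo+.03,hi-.03)); return s.x,np.abs(s.fun).max()
E
python3 - <<'E'
from kin import *
print(kk.round(3),np.abs(o.fun).max())
q0=np.radians([20,66,75,-43,111,-115])
for t in (8,20):
  q,e=ik(np.array([.460,.235,.0235])-.051*toolR(193.4,-90-t)[:,2],toolR(193.4,-90-t),np.radians([14,45,100,0,25,-88])); print('pick',t,np.degrees(q).round(),round(e,3))
  for hd in (-130,-115,-100,-85,-70):
    R=toolR(hd,-t); q,e=ik(np.array([.655,.141,.16])-.055*R[:,2],R,q0); print(t,hd,np.degrees(q).round(),round(e,3))
E
```

```text
[0.273 0.002 0.59  0.002 0.389 0.116 0.111 0.237 0.002] 0.0034201654101914114
pick 8 [ 15.  42. 112.  -1.  18. -88.] 0.0
8 -130 [  16.   75.   32.  -56.  138. -143.] 0.0
8 -115 [  20.   71.   43.  -60.  126. -143.] 0.0
8 -100 [  23.   67.   54.  -64.  113. -141.] 0.0
8 -85 [  26.   63.   66.  -70.  101. -137.] 0.0
8 -70 [  27.   60.   78.  -79.   89. -131.] 0.0
pick 20 [ 16.  43. 119. -80.   2.  -7.] 0.037
20 -130 [  16.   70.   37.  -44.  131. -135.] 0.0
20 -115 [  19.   66.   46.  -50.  119. -139.] 0.0
20 -100 [  22.   62.   57.  -56.  106. -140.] 0.0
20 -85 [  25.   58.   68.  -62.   93. -139.] 0.0
20 -70 [  26.   55.   80.  -71.   80. -136.] 0.0
```

```bash
python3 -m creep '[[[0,0,0,0,8,0,100],[0,0,0,0,0,-10.65,100],[0,0,0,0,0,-10.65,100],[0,0,0,0,0,-10.65,100],[0,0,0,0,0,-10.65,100],[0,0,0,0,0,-10.65,100],[0,0,0,0,0,-10.65,100],[0,0,0,0,0,-10.65,100]]]' && python3 -m creep '[[[0,0,0,0,0,-10.65,100],[0,0,0,0,0,-10.65,100],[0,0,0,0,0,-10.65,100],[0,0,0,0,0,-10.65,100],[0,0,0,0,0,-10.65,100],[0,0,0,0,0,-10.65,100],[0,0,0,0,0,-10.65,100],[0,0,0,0,0,-10.65,100]]]' && python3 -m creep '[[[0,0,0,0,0,-10.65,100],[0,0,0,0,0,-10.65,100],[2.6,0.05,4.8,0,0,0,100],[2.6,0.05,4.8,0,0,0,100],[0,0,4.7,0,0,0,100],[0,0,0,0,-8,0,100],[0,0,0,0,0,0,100]]]'; python3 -c "
from m import *
print(np.degrees(env.read_state()['joints']).round(1))"
```

```text
time_s: 25.05
ee_pos: [0.5035, 0.2444, 0.2542]
eef_rot: [[0.045, 0.999, -0.004], [0.999, -0.045, 0.0], [0.0, -0.004, -1.0]]
ft_force: [-0.1, 0.5, 0.6]
grip_width: 1.001
grip_force: 0.0
time_s: 26.05
ee_pos: [0.5035, 0.2444, 0.2542]
eef_rot: [[-0.992, 0.129, -0.004], [0.129, 0.992, 0.0], [0.004, 0.0, -1.0]]
ft_force: [0.5, 0.4, -0.2]
grip_width: 0.998
grip_force: 0.0
time_s: 26.92
ee_pos: [0.45, 0.2328, 0.1106]
eef_rot: [[-0.964, -0.235, 0.126], [-0.233, 0.972, 0.032], [-0.13, 0.001, -0.992]]
ft_force: [-0.2, -0.6, 0.6]
grip_width: 0.999
grip_force: 0.0
[ 14.7  37.8 111.3  -0.2  23.5 -88.7]
```

```bash
python3 -m creep '[[[0.1,0,1.85,0,0,0,100],[0.1,0,1.8,0,0,0,100],[0,0,0,0,0,0,30],[0,0,0,0,0,0,30],[0,0,0,0,0,0,30],[0,0,0,0,0,0,30],[0,0,0,0,0,0,30],[0,0,0,0,0,0,30]]]' 30 && python3 -m creep '[[[0,0,0,0,0,0,30],[0,0,0,0,0,0,30]]]'; python3 -c "
from m import *
print(np.degrees(env.read_state()['joints']).round(1))"
```

```text
time_s: 27.92
ee_pos: [0.4562, 0.2343, 0.0759]
eef_rot: [[-0.963, -0.235, 0.134], [-0.232, 0.972, 0.034], [-0.138, 0.001, -0.99]]
ft_force: [-0.7, -0.1, -0.4]
grip_width: 0.403
grip_force: 0.0
time_s: 28.18
ee_pos: [0.4562, 0.2343, 0.0759]
eef_rot: [[-0.963, -0.235, 0.134], [-0.232, 0.972, 0.034], [-0.138, 0.001, -0.99]]
ft_force: [-1.1, -0.2, 1.7]
grip_width: 0.366
grip_force: 30.0
[ 14.7  42.1 111.2  -0.3  18.8 -88.6]
```

```bash
python3 -m creep '[[[0,0,-3,0,0,0,30],[0,0,-5,0,0,0,30],[0,0,-5,0,0,0,30],[0,0,-4,0,0,0,30],[0,0,0,0,8,0,30],[0,0,0,0,0,-9,30],[0,0,0,0,0,-9,30],[0,0,0,0,0,-9,30]]]' && python3 -m creep '[[[0,0,0,0,0,-9,30],[0,0,0,0,0,-9,30],[0,0,0,0,0,-9,30],[0,0,0,0,10,0,30],[0,0,0,0,10,0,30],[0,0,0,0,10,0,30],[0,0,0,0,10,0,30],[0,0,0,0,10,0,30]]]' && python3 -m creep '[[[0,0,0,0,10,0,30],[0,0,0,0,10,0,30],[0,0,0,0,10,0,30],[0,0,0,0,2,0,30],[0,0,0,0,0,0,30]]]'
python3 - <<'E'
from m import *
print(np.degrees(env.read_state()['joints']).round(1))
shot('wrist','w4'); held('w4')
for f,cam in(('s0','scene'),('d0','side'),('w0','wrist')):
    q,r=topface(f,(.66,.141),.006,.0155,.055,cam); c,rad=cv2.minEnclosingCircle((q[:,:2]*1000).astype(np.float32)); print(f,len(q),c,rad)
E
```

```text
time_s: 29.18
ee_pos: [0.433, 0.2284, 0.2438]
eef_rot: [[-0.756, -0.654, -0.003], [-0.654, 0.756, 0.001], [0.002, 0.002, -1.0]]
ft_force: [-0.0, -0.6, -1.4]
grip_width: 0.365
grip_force: 30.0
time_s: 30.18
ee_pos: [0.4336, 0.229, 0.244]
eef_rot: [[-0.243, -0.924, -0.294], [-0.592, 0.381, -0.71], [0.769, 0.002, -0.64]]
ft_force: [-0.4, -0.1, -2.0]
grip_width: 0.368
grip_force: 30.0
time_s: 30.8
ee_pos: [0.4334, 0.2284, 0.2436]
eef_rot: [[-0.051, -0.924, -0.378], [-0.131, 0.382, -0.915], [0.99, 0.003, -0.141]]
ft_force: [-0.4, -0.2, -0.8]
grip_width: 0.37
grip_force: 30.0
[  31.    53.    80.2  -42.3  118.9 -119.8]
top 0.025746386766691852 face s0,slope deg 0.04416723840725988 0.18654876415976782 0.0005240738911521488 3220 top slope deg 1.719860007925537 2097 top s range [0.0433 0.0746]
centre rel TCP: along d 0.0602, up -0.0043
world [0.4104 0.1729 0.2393] tcp [0.4334 0.2284 0.2436]
s0 315 (659.3070068359375, 142.78504943847656) 43.44230651855469
d0 247 (654.1251220703125, 140.30853271484375) 46.26826095581055
w0 2063 (657.9008178710938, 143.9568634033203) 41.915283203125
```

View pics/w4.png

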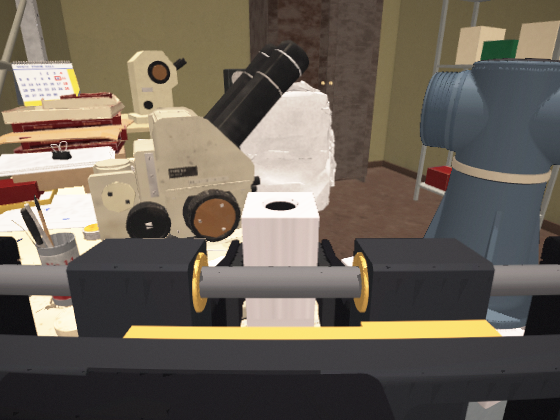

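The wrist view shows the spacer upright, with the upper opening at (281,206); it has been turned end for end, so the deep hole is now up. Carry it over the dish at (0.658, 0.143).

```bash
python3 -m creep '[[[-0.8,-4,-1,0,0,0,30],[-0.8,-4,-1,0,0,0,30],[-0.8,-4,-1,0,0,0,30],[-0.8,-4,-1,0,0,0,30],[-0.8,-4,-1,0,0,0,30],[-0.8,-4,-1,0,0,0,30],[0,0,0,0,0,0,30],[0,0,0,0,0,0,30]]]'
python3 - <<'E'
from m import *
print(np.degrees(env.read_state()['joints']).round(1))
shot('wrist','w5'); held('w5'); shot('scene','s5'); shot('side','d5')
a=cv2.imread('pics/s5.png')[80:300,140:420];b=cv2.imread('pics/d5.png')[80:300,140:420]
cv2.imwrite('pics/c5.png',cv2.resize(np.hstack([a,b]),None,fx=1.42,fy=1.42))
E
```

```text
time_s: 31.85
ee_pos: [0.6799, 0.1979, 0.2055]
eef_rot: [[-0.052, -0.924, -0.379], [-0.13, 0.383, -0.915], [0.99, 0.002, -0.14]]
ft_force: [-1.1, 0.1, -0.9]
grip_width: 0.362
grip_force: 30.0
[  21.    68.3   43.8  -61.7  125.3 -145.6]
top 0.025692257004846137 face s0,slope deg 0.0441619243630641 0.13668210702993897 0.0005231194249695572 3200 top slope deg 1.7215986781605586 2087 top s range [0.0433 0.0753]
centre rel TCP: along d 0.0602, up -0.0043
world [0.6569 0.1424 0.2012] tcp [0.6799 0.1979 0.2055]
```

View pics/c5.png

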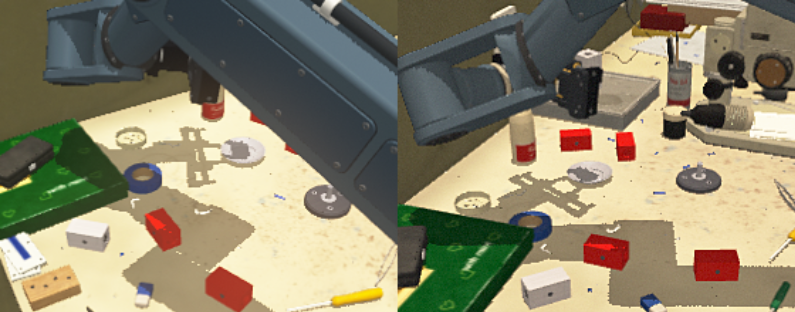

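The picture shows the spacer held over the dish, with its shadow around (240,150) on the dish, and the other things in place. It is upright and still, with its centre at 0.20 m and within 2 mm of the dish middle.

```bash
python3 -c "
from plant import env
print(env.hand_in())"
```

```text
the job is handed in; nothing more can be done
None
```

The nearer spacer stopped fully down on the gauge pin, so its deep end was below. I laid it down, regrasped it the other way round, and handed in with it held still, deep hole up, its centre 0.20 m above the bench and about 2 mm from the middle of the dish.

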